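# Put the dropper bottle back on the riser

### The arm

A 6-joint arm with a two-finger parallel gripper is mounted at the origin on a cart in front of the work surface, level with it; the furniture and walls round the work are solid. World frame = base frame: x ahead of the robot, y to its left, z up, the work surface at z = 0. Lengths are in mm, angles in degrees, forces in N, time in s.
With the tool pointing down it reaches from about 350 to 850 mm from the base axis. Payload 8.1 kg.
Tool frame: the origin (TCP) lies at the very end of the fingers, on their centre line; the grasp point (between the pads) lies grip_depth behind it (grip_depth is the distance from the TCP to the grasp point, in mm); z points along the fingers, y is the direction in which the jaws open and shut (so a half turn about z gives the same grasp; the last joint's range is limited). The gripper opens to 85 mm and grips with 20 to 120 N. Pads are 22 mm wide; open, the fingers measure 114 mm over their backs; the gripper's body (76 mm by 85 mm) begins 54 mm behind the grasp point. The pads swing forward as they close: fully open they stand 13 mm farther back than shut.
Start: joints at [-69.122, 7.471, 85.268, -0, 87.261, -4.893], TCP at [260.891, -540.316, 231.292] pointing down, gripper open.
Joint ranges: [-169.43, 169.43], [-51.17, 129.36], [1.28, 143.12], [-76.62, 256.62], [0, 156.53], [-152.29, 152.29]. Speed limits (degrees/s): [136.94, 136.94, 159.86, 180, 180, 180].

### API

Orientations are given as [roll, pitch, yaw] about the fixed x, y, z axes, in that order (R = Rz(yaw) Ry(pitch) Rx(roll)).
In Python, from bench import * gives the robot as it stands.
- The arm moves only by the tool step_arm, never from a script. Its argument "plan" is a list of rows, each an object of numbers: "grip": the finger opening in cm, from 0 to 8.54; "tx", "ty", "tz": the shift along the tool's x, y, z in cm; "ax", "ay", "az": the turn, a rotation vector about the tool's x, y, z in degrees. In form: [{"grip": .., "tx": .., "ty": .., "tz": .., "ax": .., "ay": .., "az": ..}, ...]. A call has 1 to 8 rows; each row shifts and turns the commanded pose from where the row before left it, along the tool's axes as they then stand; what a row does not reach is not made up. A row lasts 1/12 s, in which the tool goes at most 41.7 mm and 7.16 degrees, less where a joint would pass 70% of its speed; a pose out of reach is approached as far as the arm can. A call with a gripper value outside its range is refused whole. The fingers move at their own pace and stop on an object; "newtons" is the grip in N (left out, the last holds). Time passes only in rows, so rows that do not move let the fingers close. It gives the time, the measured TCP pose, the force and the opening at its end, in the units of the state.
- sense(): the state, without advancing time (a new reading comes with each control period).
- snapshot(name): name is "scene" or "side" or "wrist"; returns the picture (420x560x3 uint8, red, green, blue); there is no depth.
- camera_model(name): a dict with "intrinsics" (3x3 intrinsics, pixels), "pose" (4x4, takes a point from camera to world coordinates); the wrist camera has in their place "T_tool_cam" (4x4, takes a point from camera to tool coordinates, whose origin is the TCP and whose axes are the flange's). Camera axes: x right, y down, z forward; pixel columns grow to the right and rows downward; lengths in mm; the calibration is good to about 2 mm. A picture is of the moment at which its call begins: read the wrist's pose just before it. camera_model takes no time and is no camera call.
- hand_in(): hands the job in, once; it reports no verdict.
The state is a dict: "time": time; "joint_pos": joint angles; "qd": joint speeds; "joint_efforts": joint torques, N m; "tool_pos": TCP position; "tcp_rot": TCP orientation; "ft_force": force on the tool from outside, world axes, zero at the start; "wrist_torque": the same for the moment, N m; "finger_gap": finger opening in mm.
Only numpy, scipy, OpenCV 4.12 (cv2) and the standard library are available. Lean on these libraries where they do the work, as an engineer would, in place of code of your own. Each camera call takes 0.05 s, during which the arm holds its last target.

### The job

The dropper bottle left standing on the worktop belongs on its round cork mat, on the narrow top step of the wooden bottle riser. Set it down there upright and centred on the mat, without dropping it, and leave the smaller dropper bottle and the jigger that already stand on that step undisturbed.

Things in the scene. Friction and masses are not known exactly. Their poses are not given: they have to be found in the camera images.
- dropper_bottle: The bottle to move, upright on the worktop left of the riser: small amber glass bottle, 48 mm in diameter up to 76 mm, then shoulder and black dropper cap (grip here: 25 mm in diameter from 76 to 120 mm up) and soft bulb to its top at 142 mm. About 0.2 kg. A steel wine stopper stands 85 to 100 mm to its left. Origin: centre of its underside; z up along its axis.
- cork_mat: Round cork mat 56 mm across, 3 mm thick, the bottle's place: fixed at the left, middle or right place of the riser's top step. Origin: centre of its underside, 90 mm above the worktop, mid-depth of the step. Fixed wooden riser along y (within 9 degrees): top step 64 mm deep, 370 mm long, 90 mm high; in front of it, towards the robot, a lower step 62 mm deep, 45 mm high, with a bottle opener on it.
- small_bottle: The other dropper bottle, loose, already on the riser's top step, stays there: 43 mm in diameter, 132 mm tall. The three places of the step (this bottle, the jigger, the mat, in any order) are 105 mm apart, centre to centre. Origin: centre of its underside; z up.
- jigger: Steel double jigger (hourglass shape) standing on the top step: 44 mm in diameter, 88 mm tall, loose, stays where it is. Origin: centre of its underside; z up.

How it is judged (in metres and radians):
At the end, for the whole second after the job is handed in: The dropper bottle stands upright (within 6 degrees), released and at rest, on the cork mat, its axis within 15 mm of the mat's centre; the smaller bottle and the jigger stand upright within 20 mm of where they were (horizontal distance between dropper_bottle and cork_mat below 0.015 m and z of dropper_bottle in the frame of cork_mat between -0.001 and 0.007 m and angle between dropper_bottle's own z axis and vertical below 0.1 rad and linear speed of dropper_bottle below 0.02 m/s and distance of each of small_bottle, jigger from where it was at the start of the episode below 0.02 m and angle between each of small_bottle, jigger's own z axis and vertical below 0.17 rad); the robot touches nothing.
It fails at once if the smaller bottle is shifted more than 20 mm or tipped more than 17 degrees (distance of small_bottle from where it was at the start of the episode above 0.02 m or angle between small_bottle's own z axis and vertical above 0.3 rad).
It fails at once if the jigger is shifted more than 20 mm or tipped more than 17 degrees (distance of jigger from where it was at the start of the episode above 0.02 m or angle between jigger's own z axis and vertical above 0.3 rad).
It fails at once if the dropper bottle is dropped: it moves faster than 0.4 m/s while the fingers do not hold it (a fall of some 8 mm) (linear speed of dropper_bottle above 0.4 m/s and contact force between the fingers and dropper_bottle below 0.1 N).
It also fails if it takes over 32 s, if anything falls off the work surface, if the arm or the gripper's body presses on something with over 40 N, if the wrist force passes 120 N, or if a joint passes its speed limit or range.

## Working session

There is one attempt and no reset: what is moved stays moved. The work goes in short steps, Python scripts to look and compute and a tool call to move; the robot and the scene stay as the last step left them, time stands still between calls to the robot, and variables do not carry over. Pictures are saved under pics/ and viewed, and the job is handed in when it is done.

Besides the shell and the picture viewer there is one more tool, called by a JSON object that holds its "op" and its "data", one argument or row to a line. step_arm: Moves the arm, as the interface text tells. Its arguments: {"type":"object","properties":{"plan":{"type":"array","items":{"type":"object","properties":{"grip":{"type":"number"},"tx":{"type":"number"},"ty":{"type":"number"},"tz":{"type":"number"},"ax":{"type":"number"},"ay":{"type":"number"},"az":{"type":"number"}}}},"newtons":{"type":"number"}},"required":["plan"]}

```bash
mkdir -p pics; ls; python3 - <<'E'
from bench import *
import cv2
s=sense();print(s)
for n in ["scene","side","wrist"]:
    im=snapshot(n); cv2.imwrite(f"pics/{n}0.png",im[:,:,::-1]); print(n,camera_model(n))
E
```

```text
pics
{'time': 0.0, 'joint_pos': array([-6.91210528e+01,  7.51565441e+00,  8.53321706e+01,  1.76264585e-03,
        8.72615197e+01, -4.89413097e+00]), 'qd': array([-0.03627769, -0.02784642,  0.065872  , -0.15142111, -0.11833638,
       -0.00935944]), 'joint_efforts': array([ 1.99239339e-04, -5.69413161e+01, -5.00541186e+01, -2.20318775e-04,
        1.47904514e-02,  6.61820695e-05]), 'tool_pos': array([ 260.70058126, -539.76838059,  230.21103418]), 'tcp_rot': array([-1.79891204e+02, -1.10827772e-02,  2.57729818e+01]), 'ft_force': array([-0.92346693,  0.35037495, -0.36513547]), 'wrist_torque': array([-0.01677389, -0.00882143,  0.03139222]), 'finger_gap': 85.35876618648268}
scene {'intrinsics': array([[517.57090876,   0.        , 270.91718795],
       [  0.        , 517.57090876, 207.36924689],
       [  0.        ,   0.        ,   1.        ]]), 'pose': array([[-6.05862803e-01, -4.63145099e-01,  6.46859243e-01,
        -1.99194798e+02],
       [-7.95409679e-01,  3.36357108e-01, -5.04169949e-01,
         5.57903703e+02],
       [ 1.59281371e-02, -8.19975922e-01, -5.72176355e-01,
        
[... 461 characters left out ...]
    [ 3.12986362e-03, -8.02257049e-01, -5.96970545e-01,
         5.85341627e+02],
       [ 0.00000000e+00,  0.00000000e+00,  0.00000000e+00,
         1.00000000e+00]])}
wrist {'intrinsics': array([[363.39485271,   0.        , 277.17997336],
       [  0.        , 363.39485271, 210.27224302],
       [  0.        ,   0.        ,   1.        ]]), 'T_tool_cam': array([[ 1.44958844e-03, -9.46818623e-01, -3.21764502e-01,
         8.28277792e+01],
       [ 9.99998772e-01,  1.56395036e-03, -9.69363235e-05,
         3.29948028e-01],
       [ 5.95004824e-04, -3.21763966e-01,  9.46819727e-01,
        -1.42225095e+02],
       [ 0.00000000e+00,  0.00000000e+00,  0.00000000e+00,
         1.00000000e+00]])}
```

View pics/scene0.png

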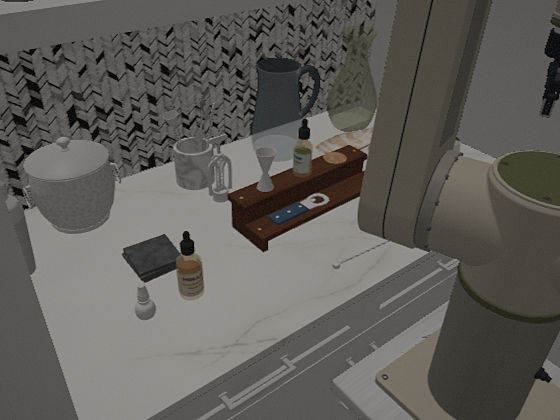

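View pics/side0.png

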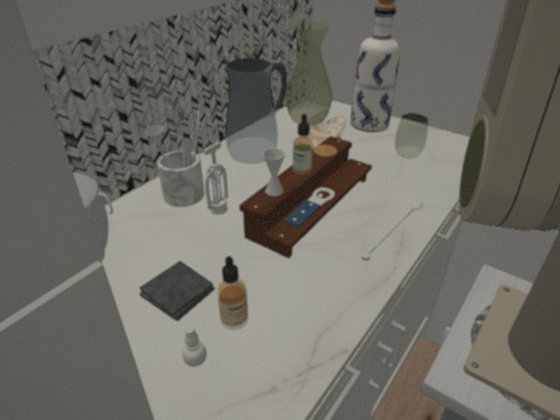

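View pics/wrist0.png

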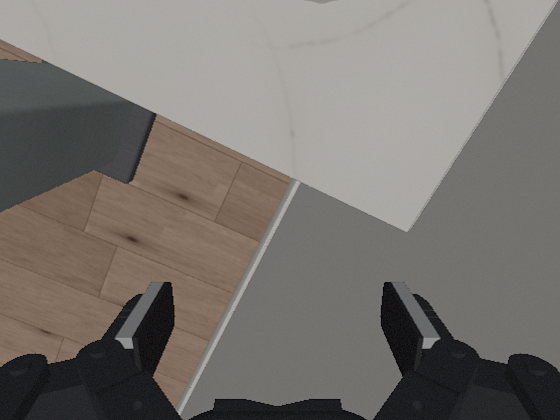

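The mat is at the right place (scene ≈(335,157), side ≈(325,151)), the small bottle in the middle and the jigger on the left. The target bottle is at scene ≈(190,268) and side ≈(232,295), with the stopper left of it. Next I'll enlarge the pictures to get exact pixels.

```bash
python3 - <<'E'
import bench
print([n for n in dir(bench) if not n.startswith('__')])
try: print(bench.grip_depth)
except Exception as e: print(e)
import cv2,numpy as np
a=cv2.imread('pics/scene0.png');b=cv2.imread('pics/side0.png')
def up(im,x,y,w,h,k): return cv2.resize(im[y:y+h,x:x+w],(w*k,h*k),interpolation=cv2.INTER_CUBIC)
cv2.imwrite('pics/c1.png',np.hstack([up(a,150,225,80,110,5),up(b,190,250,80,110,5)]))
cv2.imwrite('pics/c2.png',up(a,220,110,155,115,5))
cv2.imwrite('pics/c3.png',up(b,235,110,155,115,5))
E
```

```text
['PlanningError', 'camera_model', 'grip_depth', 'hand_in', 'sense', 'snapshot']
18.700000000000003
```

View pics/c1.png

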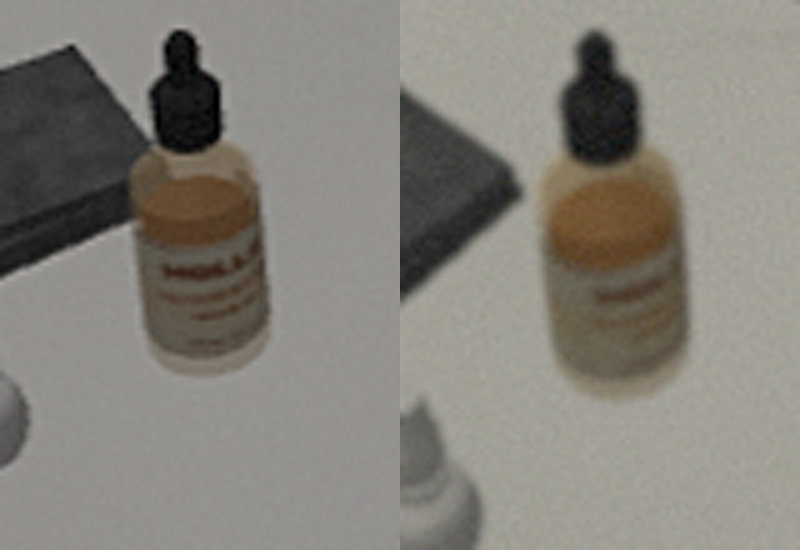

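View pics/c2.png

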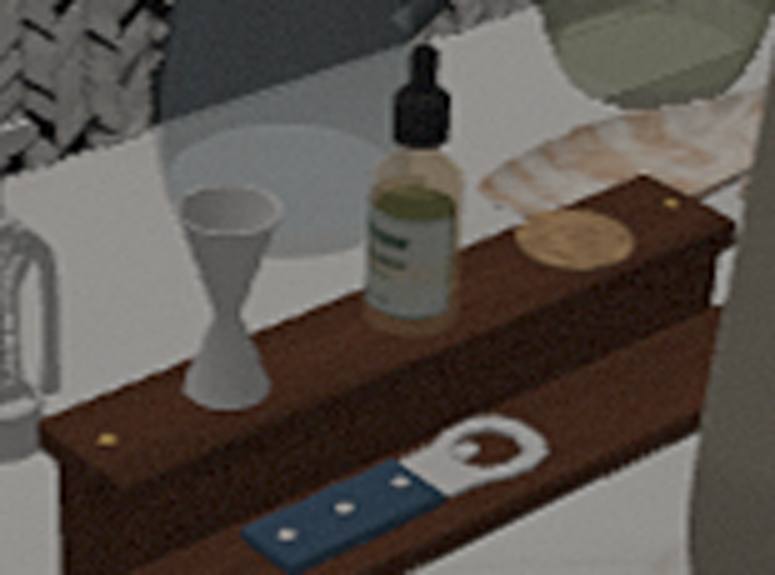

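View pics/c3.png

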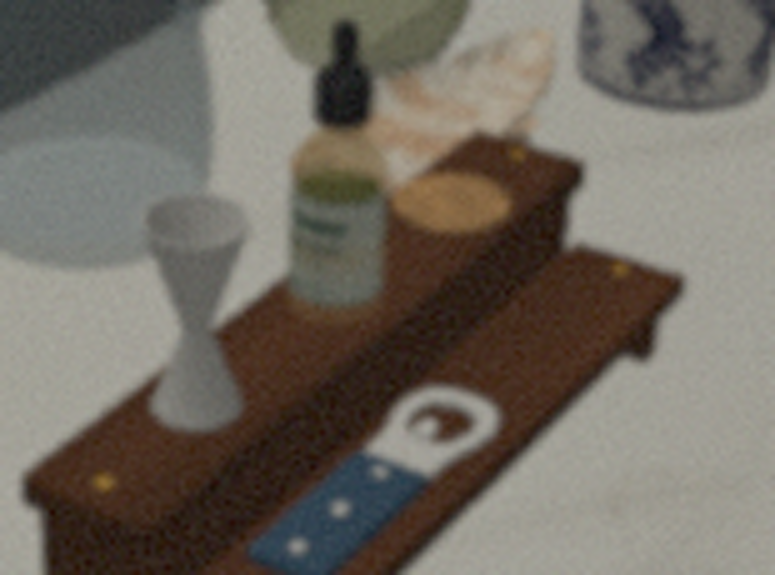

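```bash
cat > h.py <<'E'
import numpy as np,cv2
from bench import camera_model
def ray(name,u,v,T=None):
    c=camera_model(name);K=c['intrinsics'];P=c['pose'] if T is None else T
    d=P[:3,:3]@np.linalg.solve(K,[u,v,1.]);return P[:3,3],d/np.linalg.norm(d)
def tri(r1,r2):
    A=np.c_[r1[1],-r2[1]];s=np.linalg.lstsq(A,r2[0]-r1[0],rcond=None)[0]
    p=r1[0]+s[0]*r1[1];q=r2[0]+s[1]*r2[1];return (p+q)/2,np.linalg.norm(p-q)
def plane(r,z): return r[0]+r[1]*(z-r[0][2])/r[1][2]
def blob(m):
    m=cv2.morphologyEx(m.astype('uint8'),cv2.MORPH_OPEN,np.ones((2,2)))
    n,l,st,ce=cv2.connectedComponentsWithStats(m);return [(st[i].tolist(),ce[i].round(2).tolist()) for i in np.argsort(-st[1:,4])[:4]+1] if n>1 else []
E
python3 - <<'E'
from h import *
a=cv2.imread('pics/scene0.png');b=cv2.imread('pics/side0.png')
R={}
for n,im,roi,roic in [('scene',a,(318,145,36,24),(178,228,18,28)),('side',b,(312,142,30,18),(220,253,20,32))]:
    x,y,w,h=roi; c=im[y:y+h,x:x+w].astype(int); m=(c[...,2]-c[...,0]>35)&(c[...,2]>90)
    B=blob(m);print(n,'mat',B[:2]); R[n,'mat']=np.array(B[0][1])+[x,y]
    x,y,w,h=roic; c=im[y:y+h,x:x+w]; m=c.max(2)<60
    B=blob(m);print(n,'cap',B[:2]); R[n,'cap']=np.array(B[0][1])+[x,y]
for k in ['mat','cap']: print(k,R['scene',k],R['side',k],tri(ray('scene',*R['scene',k]),ray('side',*R['side',k])))
for n in ['scene','side']: print('mat at z93',plane(ray(n,*R[n,'mat']),93))
P={'tip':((186,231.5),(229.4,256.4)),
 'screwL':((220+107/5,110+439/5),(235+103/5,110+482/5)),'screwR':((220+671/5,110+203/5),(235+517/5,110+155/5)),
 'smallcapbot':((220+420/5,110+142/5),(235+341/5,110+118/5)),'smalltip':((220+426/5,110+46/5),(235+346/5,110+24/5)),
 'jigtop':((220+231/5,110+213/5),(235+196/5,110+223/5)),
 'stopper':((145,284),(190,331))}
for k,(p,q) in P.items():
    t,e=tri(ray('scene',*p),ray('side',*q)); print(k,t.round(1),round(e,1))
E
```

```text
scene mat [([6, 8, 24, 12, 219], [17.4, 13.26]), ([23, 0, 7, 2, 14], [26.0, 0.5])]
scene cap [([3, 4, 14, 24, 236], [9.69, 17.39]), ([0, 25, 2, 3, 6], [0.5, 26.0])]
side mat [([0, 3, 26, 13, 252], [13.2, 8.85])]
side cap [([4, 5, 14, 26, 259], [10.56, 19.27])]
mat [335.4  158.26] [325.2  150.85] (array([ 557.49543899, -223.21243177,   88.3690335 ]), np.float64(0.6788623426220151))
cap [187.69 245.39] [230.56 272.27] (array([451.86191274, 235.93071871, 110.94057593]), np.float64(1.075799221739064))
mat at z93 [ 551.22346534 -216.73666674   93.        ]
mat at z93 [ 553.68414217 -216.312147     93.        ]
tip [451.2 236.4 143.7] 0.8
screwL [549.3  53.4  88.5] 0.5
screwR [ 556.8 -284.8   89.5] 0.3
smallcapbot [ 552.9 -115.6  176.5] 2.9
smalltip [ 552.5 -115.4  220.5] 0.0
jigtop [552.8 -13.  173.3] 0.7
stopper [457.1 324.6  59.9] 7.3
```

Height checks hold: cap tip at 143.7 (text 142), mat at about 88–93 and step places 102–105 mm apart. The wrist tool goes to yaw 90, where the jaws open along world x, and I pass the mat on the way for a closer look.

{"op": "step_arm", "data": {
  "plan": [
    {"grip": 8.5, "tx": 3.0, "ty": -2.6, "tz": -0.8, "az": -7.1},
    {"grip": 8.5, "tx": 3.3, "ty": -2.2, "tz": -0.8, "az": -7.1},
    {"grip": 8.5, "tx": 3.6, "ty": -1.8, "tz": -0.8, "az": -7.1},
    {"grip": 8.5, "tx": 3.75, "ty": -1.3, "tz": -0.8, "az": -7.1},
    {"grip": 8.5, "tx": 3.9, "ty": -0.8, "tz": -0.8, "az": -7.1},
    {"grip": 8.5, "tx": 3.95, "ty": -0.4, "tz": -0.8, "az": -7.1},
    {"grip": 8.5, "tx": 4.0, "ty": 0.1, "tz": -0.8, "az": -7.1},
    {"grip": 8.5, "tx": 3.95, "ty": 0.6, "tz": -0.8, "az": -7.1}
  ]
}}

```text
invalid input
```

{"op": "step_arm", "data": {
  "plan": [
    {"grip": 8.5, "az": -7.1},
    {"grip": 8.5},
    {"grip": 8.5}
  ]
}}

```text
invalid input
```

```bash
cat >> h.py <<'E'
from scipy.spatial.transform import Rotation as Ro
def wristT(s):
    T=np.eye(4);T[:3,:3]=Ro.from_euler('xyz',s['tcp_rot'],degrees=True).as_matrix();T[:3,3]=s['tool_pos']
    return T@camera_model('wrist')['T_tool_cam']
E
python3 - <<'E'
from h import *
from bench import *
import pickle
s=sense();im=snapshot('wrist')[:,:,::-1];cv2.imwrite('pics/w1.png',im);pickle.dump(s,open('w1.pkl','wb'))
print(s['time'],s['tool_pos'],s['tcp_rot'],s['joint_pos'],s['ft_force'])
E
```

```text
0.15 [ 260.7400552  -539.90731798  230.47329337] [-1.79917523e+02 -9.09702591e-03  2.57705162e+01] [-6.91224285e+01  7.50525396e+00  8.53161178e+01  2.03134621e-03
  8.72615809e+01 -4.89304976e+00] [ 0.29244517  0.31695899 -0.47477881]
```

View pics/w1.png

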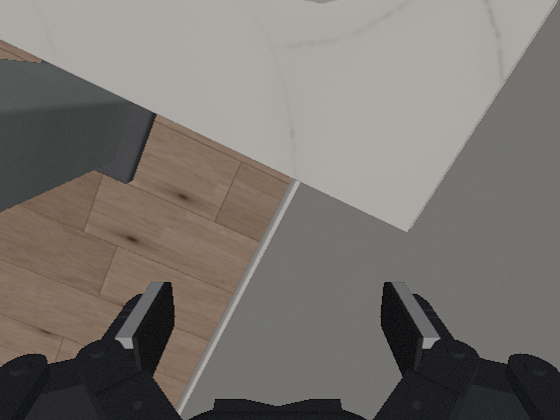

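Both moves were refused and the arm hasn't moved. I'll try again with every field filled in.

{"op": "step_arm", "data": {
  "plan": [
    {"grip": 8.5, "tx": 3.0, "ty": -2.6, "tz": -0.8, "ax": 0, "ay": 0, "az": -7.1},
    {"grip": 8.5, "tx": 3.3, "ty": -2.2, "tz": -0.8, "ax": 0, "ay": 0, "az": -7.1},
    {"grip": 8.5, "tx": 3.6, "ty": -1.8, "tz": -0.8, "ax": 0, "ay": 0, "az": -7.1},
    {"grip": 8.5, "tx": 3.75, "ty": -1.3, "tz": -0.8, "ax": 0, "ay": 0, "az": -7.1},
    {"grip": 8.5, "tx": 3.9, "ty": -0.8, "tz": -0.8, "ax": 0, "ay": 0, "az": -7.1},
    {"grip": 8.5, "tx": 3.95, "ty": -0.4, "tz": -0.8, "ax": 0, "ay": 0, "az": -7.1},
    {"grip": 8.5, "tx": 4.0, "ty": 0.1, "tz": -0.8, "ax": 0, "ay": 0, "az": -7.1},
    {"grip": 8.5, "tx": 3.95, "ty": 0.6, "tz": -0.8, "ax": 0, "ay": 0, "az": -7.1}
  ]
}}

```text
time: 0.87
tool_pos: [387.8, -246.0, 295.6]
tcp_rot: [180.0, 0.0, 82.9]
ft_force: [1.3, -0.4, -0.2]
finger_gap: 84.6
```

{"op": "step_arm", "data": {
  "plan": [
    {"grip": 8.5, "tx": 0, "ty": 0, "tz": 0, "ax": 0, "ay": 0, "az": -7.1},
    {"grip": 8.5, "tx": 0, "ty": 0, "tz": 0, "ax": 0, "ay": 0, "az": 0},
    {"grip": 8.5, "tx": 0, "ty": 0, "tz": 0, "ax": 0, "ay": 0, "az": 0}
  ]
}}

```text
time: 1.12
tool_pos: [387.7, -247.7, 295.2]
tcp_rot: [-180.0, 0.0, 89.5]
ft_force: [-0.5, 0.8, -0.3]
finger_gap: 85.1
```

```bash
python3 - <<'E'
from h import *
from bench import *
import pickle
s=sense();im=snapshot('wrist')[:,:,::-1];cv2.imwrite('pics/w2.png',im);pickle.dump(s,open('w2.pkl','wb'))
print(s['time'],s['tool_pos'],s['tcp_rot'],s['joint_pos'],s['ft_force'])
E
```

```text
1.1167 [ 387.66656806 -247.7105852   295.19335709] [-1.79991963e+02  2.36921216e-02  8.95094488e+01] [-3.89487251e+01 -1.56386640e+01  1.00680794e+02 -2.36390173e-02
  9.49494279e+01 -3.84602135e+01] [-0.5410713   0.76707069 -0.27884502]
```

View pics/w2.png

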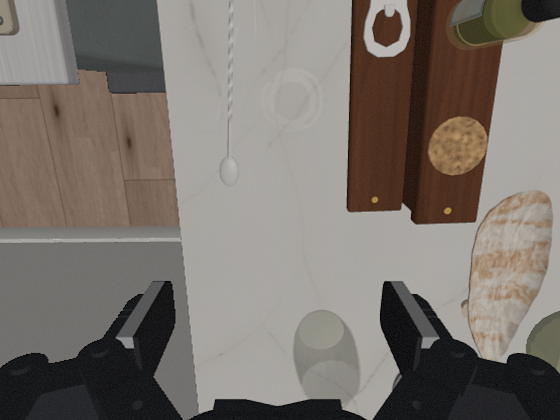

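The wrist view shows the mat at ≈(458,146), the right-end screw at (447,211) and the small bottle at top right. I'll locate the mat centre from this view.

```bash
cat >> h.py <<'E'
import pickle
def matc(i,roi):
    im=cv2.imread(f'pics/w{i}.png');s=pickle.load(open(f'w{i}.pkl','rb'));T=wristT(s)
    x,y,w,h=roi;c=im[y:y+h,x:x+w].astype(int);m=((c[...,2]-c[...,0]>40)&(c[...,2]>105)).astype('uint8')
    m=cv2.morphologyEx(m,cv2.MORPH_CLOSE,np.ones((5,5)))
    cs=max(cv2.findContours(m,cv2.RETR_EXTERNAL,cv2.CHAIN_APPROX_NONE)[0],key=cv2.contourArea)
    e=cv2.fitEllipse(cs);uv=np.array(e[0])+[x,y];r=ray('wrist',*uv,T=T)
    P=np.array([plane(ray('wrist',*(p[0]+[x,y]),T=T),93)[:2] for p in cs],dtype=np.float32)
    print(uv,e[1],'p93',plane(r,93).round(1),'circle',cv2.minEnclosingCircle(P));return uv,r
E
python3 - <<'E'
from h import *
uv,r=matc(2,(420,105,75,80))
print(tri(r,ray('scene',335.4,158.26)),tri(r,ray('side',325.2,150.85)))
s=pickle.load(open('w2.pkl','rb'));T=wristT(s)
for p in [(447,211),(376,200)]: print(plane(ray('wrist',*p,T=T),90 if p[0]>400 else 45))
print('edges of top step near the end', [plane(ray('wrist',*p,T=T),90).round(1) for p in [(412,222),(476,222),(417,140),(489,140)]])
E
```

```text
[457.52627945 145.28988647] (53.539302825927734, 62.38520050048828) p93 [ 558.1 -218.5   93. ] circle ((558.09423828125, -219.21795654296875), 27.96007537841797)
(array([ 557.33671366, -220.02333363,   90.22390416]), np.float64(4.496284239693307)) (array([ 556.91104174, -219.02386648,   91.73091822]), np.float64(3.343925018292145))
[ 559.01156176 -285.05387154   90.        ]
[ 499.05674385 -286.8933065    45.        ]
edges of top step near the end [array([ 525. , -296.7,   90. ]), array([ 590.3, -297.1,   90. ]), array([ 520.4, -213.7,   90. ]), array([ 588.6, -214.2,   90. ])]
```

{"op": "step_arm", "data": {
  "plan": [
    {"grip": 8.5, "tx": 4.0, "ty": 0.5, "tz": 0.4, "ax": 0, "ay": 0, "az": 0},
    {"grip": 8.5, "tx": 4.0, "ty": 0.5, "tz": 0.4, "ax": 0, "ay": 0, "az": 0},
    {"grip": 8.5, "tx": 4.0, "ty": 0.5, "tz": 0.4, "ax": 0, "ay": 0, "az": 0},
    {"grip": 8.5, "tx": 4.0, "ty": 0.5, "tz": 0.4, "ax": 0, "ay": 0, "az": 0},
    {"grip": 8.5, "tx": 4.0, "ty": 0.5, "tz": 0.4, "ax": 0, "ay": 0, "az": 0},
    {"grip": 8.5, "tx": 4.0, "ty": 0.5, "tz": 0.4, "ax": 0, "ay": 0, "az": 0},
    {"grip": 8.5, "tx": 4.0, "ty": 0.5, "tz": 0.4, "ax": 0, "ay": 0, "az": 0},
    {"grip": 8.5, "tx": 4.0, "ty": 0.5, "tz": 0.4, "ax": 0, "ay": 0, "az": 0}
  ]
}}

```text
time: 1.83
tool_pos: [429.5, 72.4, 262.7]
tcp_rot: [-180.0, 0.0, 89.3]
ft_force: [0.7, -0.1, -0.5]
finger_gap: 85.4
```

{"op": "step_arm", "data": {
  "plan": [
    {"grip": 8.5, "tx": 4.0, "ty": 0.5, "tz": 0.4, "ax": 0, "ay": 0, "az": 0},
    {"grip": 8.5, "tx": 4.0, "ty": 0.5, "tz": 0.4, "ax": 0, "ay": 0, "az": 0},
    {"grip": 8.5, "tx": 4.0, "ty": 0.5, "tz": 0.3, "ax": 0, "ay": 0, "az": 0},
    {"grip": 8.5, "tx": 4.0, "ty": 0.4, "tz": 0, "ax": 0, "ay": 0, "az": 0},
    {"grip": 8.5, "tx": 0, "ty": 0, "tz": 0, "ax": 0, "ay": 0, "az": 0},
    {"grip": 8.5, "tx": 0, "ty": 0, "tz": 0, "ax": 0, "ay": 0, "az": 0}
  ]
}}

```text
time: 2.33
tool_pos: [449.4, 232.2, 251.0]
tcp_rot: [-179.9, 0.1, 89.6]
ft_force: [0.5, -0.8, -0.0]
finger_gap: 85.0
```

```bash
python3 - <<'E'
from h import *
from bench import *
import pickle
s=sense();im=snapshot('wrist')[:,:,::-1];cv2.imwrite('pics/w3.png',im);pickle.dump(s,open('w3.pkl','wb'))
print(s['time'],s['tool_pos'],s['tcp_rot'],s['joint_pos'],s['ft_force'])
E
```

```text
2.3333 [449.44773636 232.20265942 250.95038829] [-1.79866403e+02  6.90686298e-02  8.95596749e+01] [ 2.15241314e+01 -7.52947376e+00  9.82203543e+01 -1.40864006e-02
  8.94588532e+01  2.19646884e+01] [ 0.4721877  -0.83303494 -0.03599978]
```

View pics/w3.png

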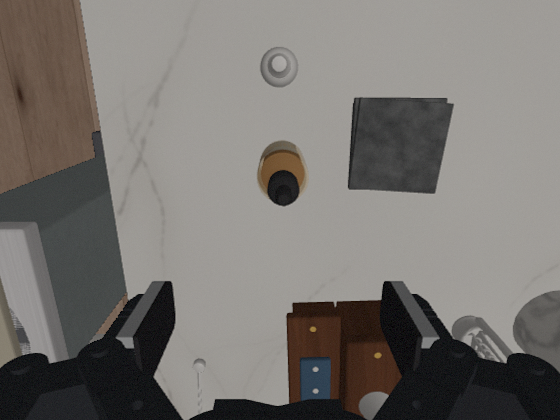

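```bash
python3 - <<'E'
from h import *
im=cv2.imread('pics/w3.png')
cv2.imwrite('pics/c4.png',cv2.resize(im[130:220,240:330],(720,720),interpolation=cv2.INTER_CUBIC))
E
```

```text
(no output)
```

View pics/c4.png

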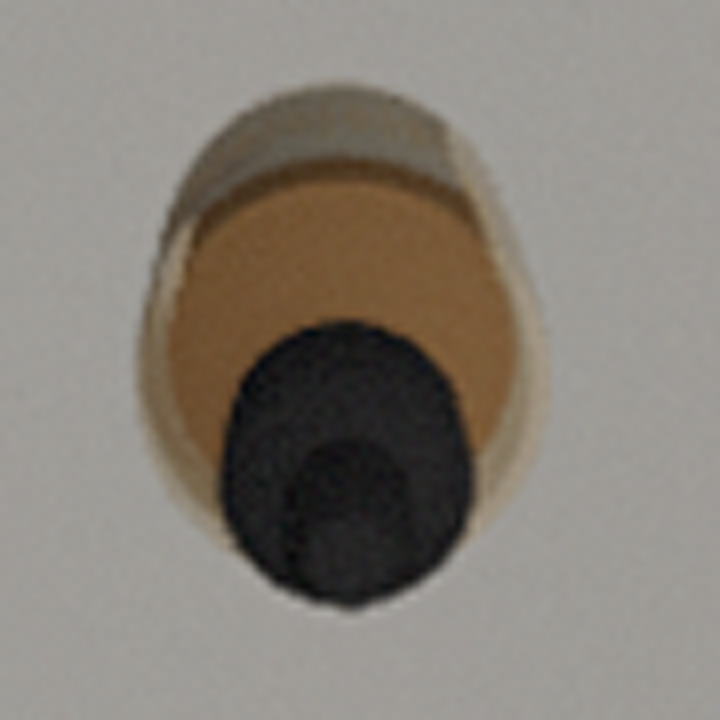

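```bash
python3 - <<'E'
from h import *
s=pickle.load(open('w3.pkl','rb'));T=wristT(s)
r=ray('wrist',240+347/8,130+483/8,T=T);print(plane(r,120))
r2=ray('wrist',240+350/8,130+545/8,T=T);print(plane(r2,142), tri(r2,ray('scene',186,232)),tri(r2,ray('side',229.4,257)))
print('stopper',plane(ray('wrist',279,64,T=T),50))
# base: lowest (far) edge of glass foot
print('foot far edge',plane(ray('wrist',240+345/8,130+85/8,T=T),0))
E
```

```text
[454.15079121 238.29011611 120.        ]
[454.12585549 238.66215129 142.        ] (array([453.87597162, 236.71437664, 139.87156996]), np.float64(2.5549636169435708)) (array([453.21296241, 236.79317292, 141.19747127]), np.float64(3.624699845180436))
stopper [451.32568516 333.61876988  50.        ]
foot far edge [455.51221966 259.95907687   0.        ]
```

Bottle axis measured at (454, 238), tip at about 140–142 mm and the stopper 96 mm to its left, all consistent with the text. I'm descending to grip the cap about 100 mm up.

{"op": "step_arm", "data": {
  "plan": [
    {"grip": 8.5, "tx": 0.55, "ty": 0.45, "tz": 1.0, "ax": 0, "ay": 0, "az": 0},
    {"grip": 8.5, "tx": 0, "ty": 0, "tz": 3.5, "ax": 0, "ay": 0, "az": 0},
    {"grip": 8.5, "tx": 0, "ty": 0, "tz": 3.5, "ax": 0, "ay": 0, "az": 0},
    {"grip": 8.5, "tx": 0, "ty": 0, "tz": 3.5, "ax": 0, "ay": 0, "az": 0},
    {"grip": 8.5, "tx": 0, "ty": 0, "tz": 3.0, "ax": 0, "ay": 0, "az": 0},
    {"grip": 8.5, "tx": 0, "ty": 0, "tz": 2.0, "ax": 0, "ay": 0, "az": 0},
    {"grip": 8.5, "tx": 0, "ty": 0, "tz": 0.4, "ax": 0, "ay": 0, "az": 0},
    {"grip": 8.5, "tx": 0, "ty": 0, "tz": 0, "ax": 0, "ay": 0, "az": 0}
  ]
}}

```text
time: 3.05
tool_pos: [452.9, 235.3, 81.3]
tcp_rot: [-179.8, 0.1, 89.5]
ft_force: [0.2, 0.3, 0.2]
finger_gap: 84.9
```

```bash
python3 - <<'E'
from h import *
from bench import *
s=sense();im=snapshot('wrist')[:,:,::-1];cv2.imwrite('pics/w4.png',im)
print(s['time'],s['tool_pos'],s['tcp_rot'],s['ft_force'])
E
```

```text
3.05 [452.92810283 235.31782893  81.29081304] [-1.79797764e+02  9.25426045e-02  8.94869090e+01] [0.2194534  0.28600996 0.15508085]
```

View pics/w4.png

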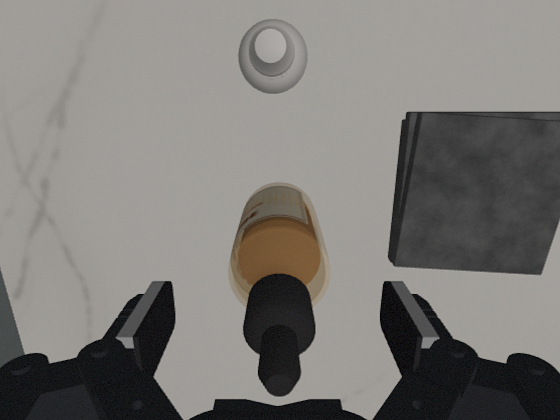

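The cap sits between the pads at column ≈279. I'll shift 2 mm in y, then close.

{"op": "step_arm", "data": {
  "plan": [
    {"grip": 8.5, "tx": 0.2, "ty": 0, "tz": 0, "ax": 0, "ay": 0, "az": 0},
    {"grip": 5.0, "tx": 0, "ty": 0, "tz": 0, "ax": 0, "ay": 0, "az": 0},
    {"grip": 3.0, "tx": 0, "ty": 0, "tz": 0, "ax": 0, "ay": 0, "az": 0},
    {"grip": 2.0, "tx": 0, "ty": 0, "tz": 0, "ax": 0, "ay": 0, "az": 0},
    {"grip": 2.0, "tx": 0, "ty": 0, "tz": 0, "ax": 0, "ay": 0, "az": 0},
    {"grip": 2.0, "tx": 0, "ty": 0, "tz": 0, "ax": 0, "ay": 0, "az": 0},
    {"grip": 2.0, "tx": 0, "ty": 0, "tz": 0, "ax": 0, "ay": 0, "az": 0},
    {"grip": 2.0, "tx": 0, "ty": 0, "tz": 0, "ax": 0, "ay": 0, "az": 0}
  ],
  "newtons": 45
}}

```text
time: 3.77
tool_pos: [454.1, 239.5, 83.8]
tcp_rot: [180.0, -0.0, 89.7]
ft_force: [-1.3, -0.6, 5.0]
finger_gap: 24.0
```

{"op": "step_arm", "data": {
  "plan": [
    {"grip": 2.0, "tx": 0, "ty": 0, "tz": 0, "ax": 0, "ay": 0, "az": 0},
    {"grip": 2.0, "tx": 0, "ty": 0, "tz": 0, "ax": 0, "ay": 0, "az": 0},
    {"grip": 2.0, "tx": 0, "ty": 0, "tz": 0, "ax": 0, "ay": 0, "az": 0},
    {"grip": 2.0, "tx": 0, "ty": 0, "tz": 0, "ax": 0, "ay": 0, "az": 0}
  ]
}}

```text
time: 4.1
tool_pos: [454.1, 239.5, 83.8]
tcp_rot: [180.0, -0.0, 89.7]
ft_force: [-2.8, 0.2, 5.0]
finger_gap: 24.0
```

```bash
python3 - <<'E'
from h import *
from bench import *
s=sense();im=snapshot('wrist')[:,:,::-1];cv2.imwrite('pics/w5.png',im)
print(s['time'],s['tool_pos'],s['tcp_rot'],s['ft_force'],s['finger_gap'])
E
```

```text
4.1 [454.13585098 239.49679525  83.81321844] [ 1.79973192e+02 -1.65390119e-02  8.96787302e+01] [-2.7541971   0.21578137  5.02973194] 24.022731504923645
```

View pics/w5.png

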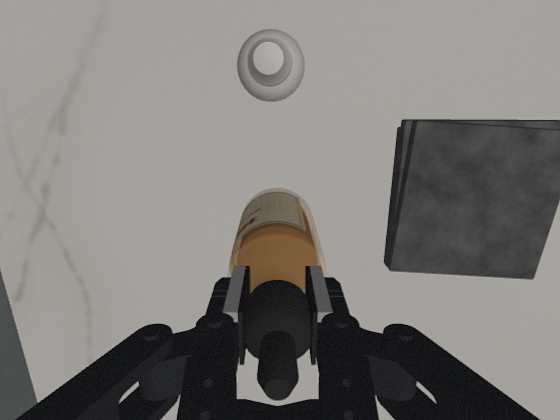

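{"op": "step_arm", "data": {
  "plan": [
    {"grip": 2.0, "tx": 0, "ty": 0, "tz": -0.5, "ax": 0, "ay": 0, "az": 0},
    {"grip": 2.0, "tx": 0, "ty": 0, "tz": -1.0, "ax": 0, "ay": 0, "az": 0},
    {"grip": 2.0, "tx": 0, "ty": 0, "tz": -2.0, "ax": 0, "ay": 0, "az": 0},
    {"grip": 2.0, "tx": 0, "ty": 0, "tz": -2.5, "ax": 0, "ay": 0, "az": 0},
    {"grip": 2.0, "tx": 0, "ty": 0, "tz": -2.5, "ax": 0, "ay": 0, "az": 0},
    {"grip": 2.0, "tx": 0, "ty": 0, "tz": -2.5, "ax": 0, "ay": 0, "az": 0},
    {"grip": 2.0, "tx": 0, "ty": 0, "tz": -1.5, "ax": 0, "ay": 0, "az": 0},
    {"grip": 2.0, "tx": 0, "ty": 0, "tz": -1.0, "ax": 0, "ay": 0, "az": 0}
  ]
}}

```text
time: 4.82
tool_pos: [454.8, 239.6, 221.4]
tcp_rot: [179.8, -0.1, 89.7]
ft_force: [0.3, -0.8, -1.9]
finger_gap: 24.2
```

{"op": "step_arm", "data": {
  "plan": [
    {"grip": 2.0, "tx": 0, "ty": 0, "tz": 0, "ax": 0, "ay": 0, "az": 0},
    {"grip": 2.0, "tx": 0, "ty": 0, "tz": 0, "ax": 0, "ay": 0, "az": 0}
  ]
}}

```text
time: 4.98
tool_pos: [454.0, 239.3, 218.2]
tcp_rot: [180.0, -0.0, 89.7]
ft_force: [-0.2, -0.4, -2.7]
finger_gap: 23.9
```

```bash
python3 - <<'E'
from h import *
from bench import *
s=sense();im=snapshot('wrist')[:,:,::-1];cv2.imwrite('pics/w6.png',im)
a=snapshot('scene')[:,:,::-1];b=snapshot('side')[:,:,::-1]
cv2.imwrite('pics/scene6.png',a);cv2.imwrite('pics/side6.png',b)
print(s['time'],s['tool_pos'],s['tcp_rot'],s['ft_force'],s['finger_gap'],s['joint_pos'])
cv2.imwrite('pics/c6.png',np.hstack([cv2.resize(i,(0,0),fx=2,fy=2,interpolation=cv2.INTER_CUBIC) for i in (a[100:350,100:300],b[100:350,130:330])]))
E
```

```text
4.9833 [453.964488  239.2974301 218.2390493] [ 1.79982309e+02 -6.53299539e-03  8.96684841e+01] [-0.16923724 -0.42195033 -2.74102745] 23.9499655093912 [ 2.20694722e+01 -5.72873221e+00  9.99656784e+01 -7.03622337e-04
  8.57442084e+01  2.24010413e+01]
```

View pics/c6.png

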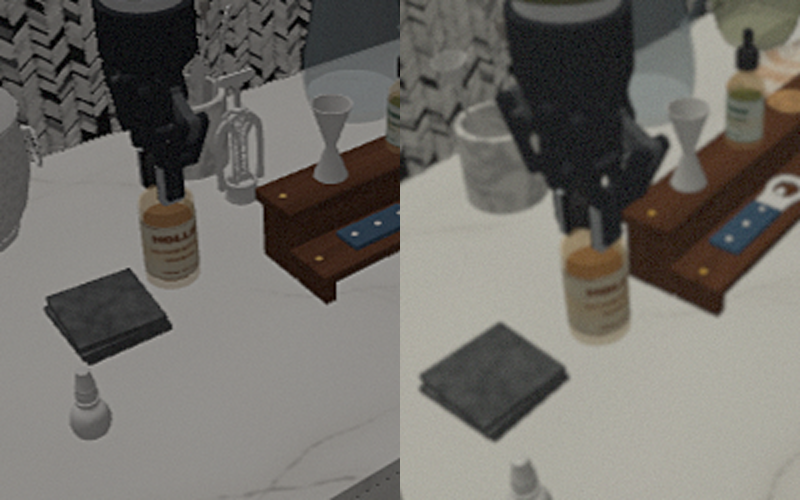

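View pics/w6.png

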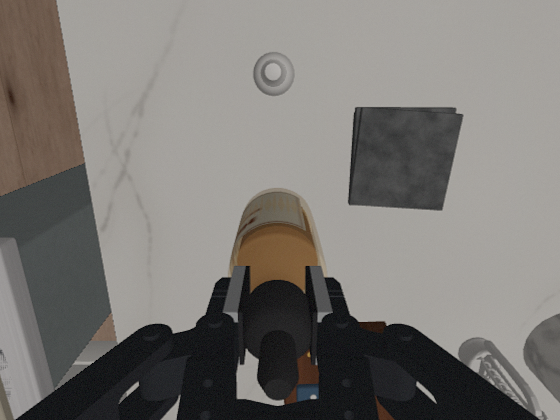

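The bottle is held upright at a gap of 24 mm, with weight ≈2.5 N. Its base is 83.8 mm below the TCP. I'm carrying it along x≈454, in front of the items on the step.

{"op": "step_arm", "data": {
  "plan": [
    {"grip": 2.0, "tx": -1.5, "ty": 0, "tz": 0, "ax": 0, "ay": 0, "az": 0},
    {"grip": 2.0, "tx": -3.0, "ty": 0, "tz": 0, "ax": 0, "ay": 0, "az": 0},
    {"grip": 2.0, "tx": -3.8, "ty": 0, "tz": 0, "ax": 0, "ay": 0, "az": 0},
    {"grip": 2.0, "tx": -3.8, "ty": 0, "tz": 0, "ax": 0, "ay": 0, "az": 0},
    {"grip": 2.0, "tx": -3.8, "ty": 0, "tz": 0, "ax": 0, "ay": 0, "az": 0},
    {"grip": 2.0, "tx": -3.8, "ty": 0, "tz": 0, "ax": 0, "ay": 0, "az": 0},
    {"grip": 2.0, "tx": -3.8, "ty": 0, "tz": 0, "ax": 0, "ay": 0, "az": 0},
    {"grip": 2.0, "tx": -3.8, "ty": 0, "tz": 0, "ax": 0, "ay": 0, "az": 0}
  ]
}}

```text
time: 5.8
tool_pos: [451.3, -35.3, 217.0]
tcp_rot: [-179.9, -0.0, 89.7]
ft_force: [1.4, 1.0, -1.6]
finger_gap: 24.2
```

{"op": "step_arm", "data": {
  "plan": [
    {"grip": 2.0, "tx": -3.8, "ty": 0, "tz": 0, "ax": 0, "ay": 0, "az": 0},
    {"grip": 2.0, "tx": -3.8, "ty": 0, "tz": 0, "ax": 0, "ay": 0, "az": 0},
    {"grip": 2.0, "tx": -3.8, "ty": 0, "tz": 0, "ax": 0, "ay": 0, "az": 0},
    {"grip": 2.0, "tx": -3.5, "ty": 0, "tz": 0, "ax": 0, "ay": 0, "az": 0},
    {"grip": 2.0, "tx": -2.5, "ty": 0, "tz": 0, "ax": 0, "ay": 0, "az": 0},
    {"grip": 2.0, "tx": -1.0, "ty": 0, "tz": 0, "ax": 0, "ay": 0, "az": 0},
    {"grip": 2.0, "tx": 0, "ty": 0, "tz": 0, "ax": 0, "ay": 0, "az": 0},
    {"grip": 2.0, "tx": 0, "ty": 0, "tz": 0, "ax": 0, "ay": 0, "az": 0}
  ]
}}

```text
time: 6.47
tool_pos: [450.8, -217.2, 217.1]
tcp_rot: [-179.9, -0.1, 89.6]
ft_force: [0.0, 0.1, -2.3]
finger_gap: 24.2
```

```bash
python3 - <<'E'
from h import *
from bench import *
s=sense();im=snapshot('wrist')[:,:,::-1];cv2.imwrite('pics/w7.png',im);pickle.dump(s,open('w7.pkl','wb'))
print(s['time'],s['tool_pos'],s['tcp_rot'],s['ft_force'],s['finger_gap'])
E
```

```text
6.4667 [ 450.78729997 -217.22592589  217.13289529] [-1.79900251e+02 -9.77908140e-02  8.96061272e+01] [ 0.00456739  0.09130425 -2.27861078] 24.205324076363627
```

View pics/w7.png

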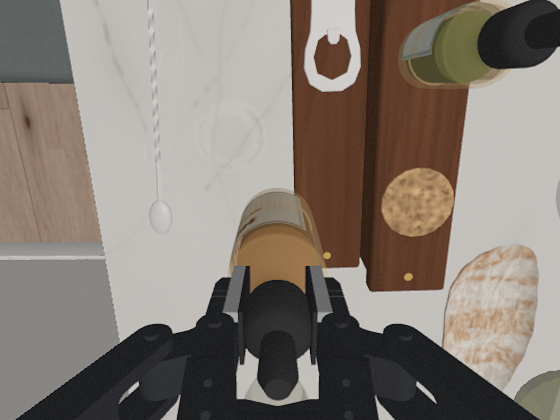

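The mat is fully in view at ≈(418,202), with the held bottle's foot edge at (277,190).

```bash
python3 - <<'E'
from h import *
im=cv2.imread('pics/w7.png')
cv2.imwrite('pics/c7.png',cv2.resize(im[180:410,190:370],(720,920))[:,:][0:600])
uv,r=matc(7,(378,160,80,85))
s=pickle.load(open('w7.pkl','rb'));T=wristT(s)
uv2,r2=matc(2,(420,105,75,80)); print('tri two wrist',tri(r,r2))
print(tri(r,ray('scene',335.4,158.26)),tri(r,ray('side',325.2,150.85)))
print('foot far edge',plane(ray('wrist',277.5,188.5,T=T),133.3)-s['tool_pos'])
print('step edges',[plane(ray('wrist',*p,T=T),90).round(1) for p in [(368,202),(454.5,202)]])
E
```

```text
[417.5016098  201.56802368] (65.9990234375, 75.47843933105469) p93 [ 558.4 -218.3   93. ] circle ((559.47900390625, -218.42718505859375), 29.536287307739258)
[457.52627945 145.28988647] (53.539302825927734, 62.38520050048828) p93 [ 558.1 -218.5   93. ] circle ((558.09326171875, -219.2189483642578), 27.960147857666016)
tri two wrist (array([ 559.06861932, -218.83185825,   91.10019614]), np.float64(0.08934384837334923))
(array([ 558.28304277, -220.91249187,   88.87014873]), np.float64(4.356637426636405)) (array([ 557.29181186, -219.29798311,   91.22044869]), np.float64(3.530462498430395))
foot far edge [  0.33117698  20.80769971 -83.83289529]
step edges [array([ 521.2, -219.4,   90. ]), array([ 588.3, -219.7,   90. ])]
```

View pics/c7.png

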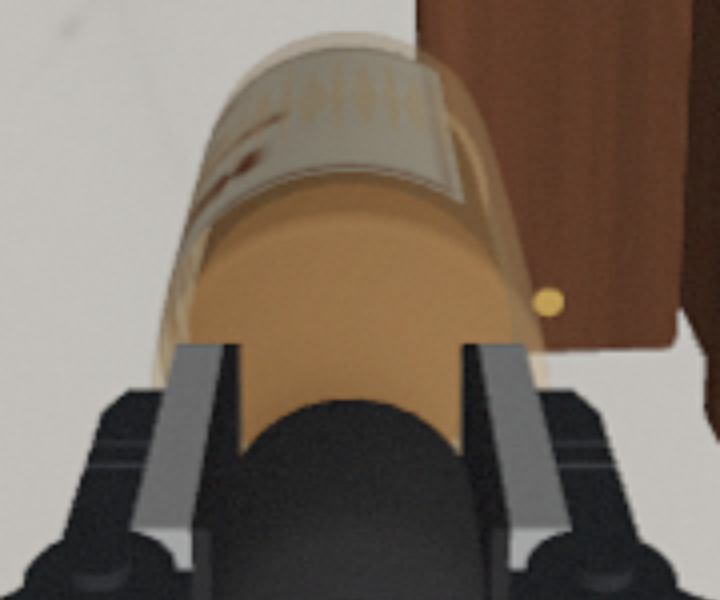

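Two wrist views give the mat centre at (558.3, -218.5) with top z ≈91. Step mid-depth puts it at x≈555, and the scene/side views agree once their ≈2.5 mm offset is taken out. I'm targeting (558, -218), keeping 40 mm under the bottle while I cross.

{"op": "step_arm", "data": {
  "plan": [
    {"grip": 2.0, "tx": 0.2, "ty": 1.0, "tz": 0, "ax": 0, "ay": 0, "az": 0},
    {"grip": 2.0, "tx": 0, "ty": 2.2, "tz": 0, "ax": 0, "ay": 0, "az": 0},
    {"grip": 2.0, "tx": 0, "ty": 3.0, "tz": 0, "ax": 0, "ay": 0, "az": 0},
    {"grip": 2.0, "tx": 0, "ty": 2.5, "tz": 0, "ax": 0, "ay": 0, "az": 0},
    {"grip": 2.0, "tx": 0, "ty": 1.5, "tz": 0, "ax": 0, "ay": 0, "az": 0},
    {"grip": 2.0, "tx": 0, "ty": 0.5, "tz": 0, "ax": 0, "ay": 0, "az": 0},
    {"grip": 2.0, "tx": 0, "ty": 0, "tz": 0, "ax": 0, "ay": 0, "az": 0},
    {"grip": 2.0, "tx": 0, "ty": 0, "tz": 0, "ax": 0, "ay": 0, "az": 0}
  ]
}}

```text
time: 7.18
tool_pos: [558.2, -215.2, 217.9]
tcp_rot: [-179.9, -0.0, 89.8]
ft_force: [-0.7, 0.1, -2.0]
finger_gap: 23.7
```

```bash
python3 - <<'E'
from h import *
from bench import *
s=sense();im=snapshot('wrist')[:,:,::-1];cv2.imwrite('pics/w8.png',im);pickle.dump(s,open('w8.pkl','wb'))
print(s['time'],s['tool_pos'],s['tcp_rot'],s['ft_force'],s['finger_gap'])
a=snapshot('scene')[:,:,::-1];b=snapshot('side')[:,:,::-1]
cv2.imwrite('pics/scene8.png',a);cv2.imwrite('pics/side8.png',b)
cv2.imwrite('pics/c8.png',np.hstack([cv2.resize(i,(0,0),fx=2.5,fy=2.5,interpolation=cv2.INTER_CUBIC) for i in (a[30:230,240:400],b[20:220,240:400])]))
E
```

```text
7.1833 [ 558.21177555 -215.20398674  217.9414616 ] [-1.79945769e+02 -2.03381213e-02  8.97577762e+01] [-0.6888089   0.05985164 -1.96650397] 23.746296093480794
```

View pics/c8.png

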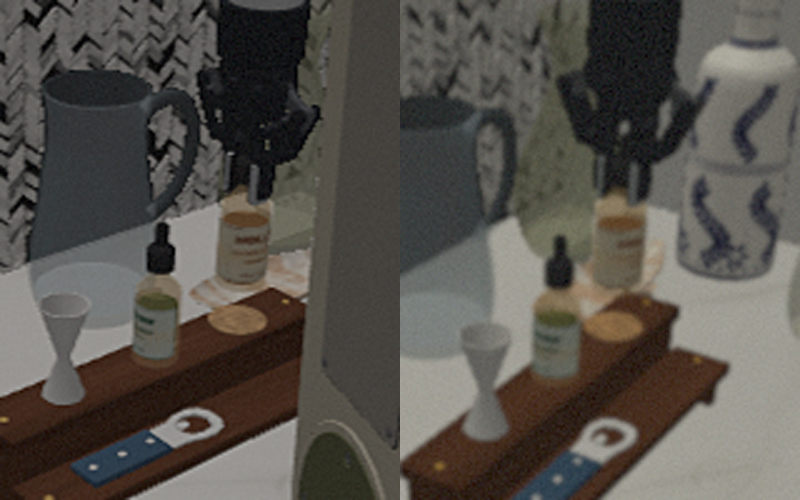

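View pics/w8.png

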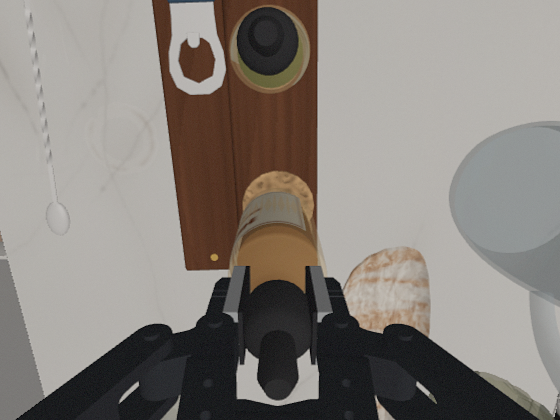

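```bash
python3 - <<'E'
from h import *
s=pickle.load(open('w8.pkl','rb'));T=wristT(s)
print('mat far edge',plane(ray('wrist',278,170.5,T=T),93), 'LR',plane(ray('wrist',242.5,203,T=T),93)[:2],plane(ray('wrist',314.5,203,T=T),93)[:2])
print('foot far',plane(ray('wrist',277.5,188.5,T=T),134.1))
R=T[:3,:3]
a=cv2.imread('pics/scene8.png');b=cv2.imread('pics/side8.png')
cv2.imwrite('pics/c9.png',np.hstack([cv2.resize(a[100:170,315:365],(0,0),fx=8,fy=8,interpolation=cv2.INTER_CUBIC),cv2.resize(b[90:160,305:355],(0,0),fx=8,fy=8,interpolation=cv2.INTER_CUBIC)]))
E
```

```text
mat far edge [ 558.91584089 -191.79331272   93.        ] LR [ 531.48613386 -217.24210102] [ 587.00435036 -217.37335294]
foot far [ 558.55412748 -194.50265717  134.1       ]
```

View pics/c9.png

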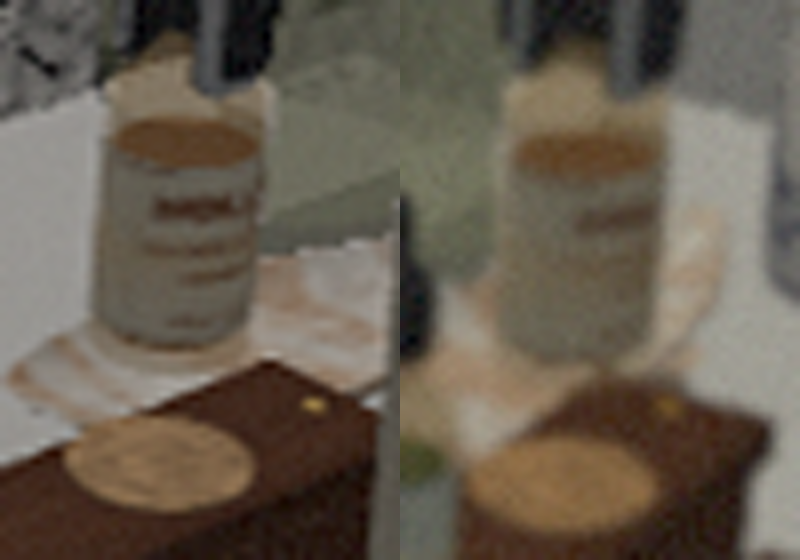

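Relative offset between bottle foot and mat is about 1 mm. Lowering.

{"op": "step_arm", "data": {
  "plan": [
    {"grip": 2.0, "tx": -0.1, "ty": 0.05, "tz": 0.8, "ax": 0, "ay": 0, "az": 0},
    {"grip": 2.0, "tx": 0, "ty": 0, "tz": 1.0, "ax": 0, "ay": 0, "az": 0},
    {"grip": 2.0, "tx": 0, "ty": 0, "tz": 0.9, "ax": 0, "ay": 0, "az": 0},
    {"grip": 2.0, "tx": 0, "ty": 0, "tz": 0.6, "ax": 0, "ay": 0, "az": 0},
    {"grip": 2.0, "tx": 0, "ty": 0, "tz": 0.3, "ax": 0, "ay": 0, "az": 0},
    {"grip": 2.0, "tx": 0, "ty": 0, "tz": 0.1, "ax": 0, "ay": 0, "az": 0},
    {"grip": 2.0, "tx": 0, "ty": 0, "tz": 0, "ax": 0, "ay": 0, "az": 0},
    {"grip": 2.0, "tx": 0, "ty": 0, "tz": 0, "ax": 0, "ay": 0, "az": 0}
  ]
}}

```text
time: 8.0
tool_pos: [559.0, -217.4, 181.6]
tcp_rot: [180.0, 0.0, 89.7]
ft_force: [-0.9, 0.1, -2.8]
finger_gap: 24.1
```

{"op": "step_arm", "data": {
  "plan": [
    {"grip": 2.0, "tx": 0, "ty": 0, "tz": 0.1, "ax": 0, "ay": 0, "az": 0},
    {"grip": 2.0, "tx": 0, "ty": 0, "tz": 0, "ax": 0, "ay": 0, "az": 0},
    {"grip": 2.0, "tx": 0, "ty": 0, "tz": 0, "ax": 0, "ay": 0, "az": 0}
  ]
}}

```text
time: 8.25
tool_pos: [559.0, -217.4, 180.6]
tcp_rot: [180.0, 0.0, 89.7]
ft_force: [0.3, 0.1, -1.9]
finger_gap: 23.9
```

{"op": "step_arm", "data": {
  "plan": [
    {"grip": 2.0, "tx": 0, "ty": 0, "tz": 0.1, "ax": 0, "ay": 0, "az": 0},
    {"grip": 2.0, "tx": 0, "ty": 0, "tz": 0.1, "ax": 0, "ay": 0, "az": 0},
    {"grip": 2.0, "tx": 0, "ty": 0, "tz": 0.05, "ax": 0, "ay": 0, "az": 0},
    {"grip": 2.0, "tx": 0, "ty": 0, "tz": 0, "ax": 0, "ay": 0, "az": 0},
    {"grip": 2.0, "tx": 0, "ty": 0, "tz": 0, "ax": 0, "ay": 0, "az": 0}
  ]
}}

```text
time: 8.67
tool_pos: [558.7, -217.3, 177.7]
tcp_rot: [-180.0, -0.0, 89.7]
ft_force: [-0.0, 0.3, -2.2]
finger_gap: 23.9
```

{"op": "step_arm", "data": {
  "plan": [
    {"grip": 2.0, "tx": 0, "ty": 0, "tz": 0.1, "ax": 0, "ay": 0, "az": 0},
    {"grip": 2.0, "tx": 0, "ty": 0, "tz": 0, "ax": 0, "ay": 0, "az": 0},
    {"grip": 2.0, "tx": 0, "ty": 0, "tz": 0, "ax": 0, "ay": 0, "az": 0}
  ]
}}

```text
time: 8.92
tool_pos: [558.9, -217.4, 176.9]
tcp_rot: [180.0, 0.0, 89.7]
ft_force: [-0.5, -0.1, -1.2]
finger_gap: 24.4
```

{"op": "step_arm", "data": {
  "plan": [
    {"grip": 2.0, "tx": 0, "ty": 0, "tz": 0.05, "ax": 0, "ay": 0, "az": 0},
    {"grip": 2.0, "tx": 0, "ty": 0, "tz": 0, "ax": 0, "ay": 0, "az": 0},
    {"grip": 2.0, "tx": 0, "ty": 0, "tz": 0, "ax": 0, "ay": 0, "az": 0}
  ]
}}

```text
time: 9.17
tool_pos: [559.0, -217.4, 176.8]
tcp_rot: [180.0, 0.0, 89.7]
ft_force: [-1.5, -0.1, 2.8]
finger_gap: 23.9
```

{"op": "step_arm", "data": {
  "plan": [
    {"grip": 2.0, "tx": 0, "ty": 0, "tz": 0.05, "ax": 0, "ay": 0, "az": 0},
    {"grip": 2.0, "tx": 0, "ty": 0, "tz": 0, "ax": 0, "ay": 0, "az": 0},
    {"grip": 2.0, "tx": 0, "ty": 0, "tz": 0, "ax": 0, "ay": 0, "az": 0}
  ]
}}

```text
time: 9.42
tool_pos: [559.1, -217.5, 176.8]
tcp_rot: [179.9, 0.0, 89.7]
ft_force: [-2.2, 1.9, 6.6]
finger_gap: 23.5
```

Contact at TCP z = 176.8, exactly the predicted height. I'll ease off the press and open gently.

{"op": "step_arm", "data": {
  "plan": [
    {"grip": 2.0, "tx": 0, "ty": 0, "tz": -0.05, "ax": 0, "ay": 0, "az": 0},
    {"grip": 2.4, "tx": 0, "ty": 0, "tz": 0, "ax": 0, "ay": 0, "az": 0},
    {"grip": 2.6, "tx": 0, "ty": 0, "tz": 0, "ax": 0, "ay": 0, "az": 0},
    {"grip": 2.8, "tx": 0, "ty": 0, "tz": 0, "ax": 0, "ay": 0, "az": 0},
    {"grip": 3.2, "tx": 0, "ty": 0, "tz": 0, "ax": 0, "ay": 0, "az": 0},
    {"grip": 4.0, "tx": 0, "ty": 0, "tz": 0, "ax": 0, "ay": 0, "az": 0},
    {"grip": 5.0, "tx": 0, "ty": 0, "tz": 0, "ax": 0, "ay": 0, "az": 0},
    {"grip": 6.0, "tx": 0, "ty": 0, "tz": 0, "ax": 0, "ay": 0, "az": 0}
  ]
}}

```text
time: 10.08
tool_pos: [558.8, -217.3, 176.1]
tcp_rot: [-180.0, -0.0, 89.7]
ft_force: [0.2, -0.4, 0.5]
finger_gap: 59.2
```

{"op": "step_arm", "data": {
  "plan": [
    {"grip": 6.0, "tx": 0, "ty": 0, "tz": 0, "ax": 0, "ay": 0, "az": 0},
    {"grip": 6.0, "tx": 0, "ty": 0, "tz": 0, "ax": 0, "ay": 0, "az": 0}
  ]
}}

```text
time: 10.25
tool_pos: [558.8, -217.3, 176.3]
tcp_rot: [180.0, 0.0, 89.7]
ft_force: [-1.2, 0.4, -0.3]
finger_gap: 59.6
```

```bash
python3 - <<'E'
from h import *
from bench import *
s=sense();im=snapshot('wrist')[:,:,::-1];cv2.imwrite('pics/w9.png',im)
print(s['time'],s['tool_pos'],s['ft_force'],s['finger_gap'])
E
```

```text
10.25 [ 558.82914265 -217.32295301  176.27448088] [-1.15971706  0.44294175 -0.33774654] 59.6494085758342
```

View pics/w9.png

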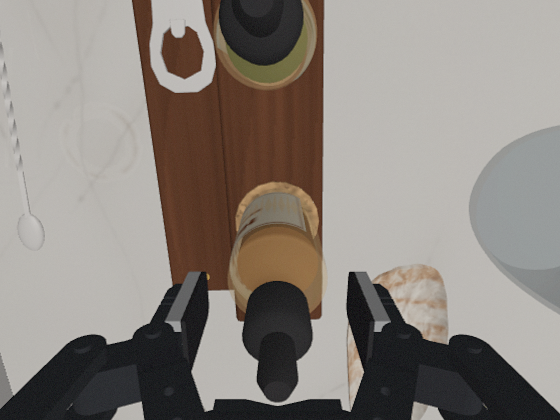

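Released: the bottle stands on the mat (mat edges at columns 235–319, bottle centred at 277) and the fingers are clear. I'm raising straight up.

{"op": "step_arm", "data": {
  "plan": [
    {"grip": 6.0, "tx": 0, "ty": 0, "tz": -1.0, "ax": 0, "ay": 0, "az": 0},
    {"grip": 6.0, "tx": 0, "ty": 0, "tz": -2.0, "ax": 0, "ay": 0, "az": 0},
    {"grip": 6.0, "tx": 0, "ty": 0, "tz": -2.5, "ax": 0, "ay": 0, "az": 0},
    {"grip": 6.0, "tx": 0, "ty": 0, "tz": -2.5, "ax": 0, "ay": 0, "az": 0},
    {"grip": 6.0, "tx": 0, "ty": 0, "tz": -2.5, "ax": 0, "ay": 0, "az": 0},
    {"grip": 6.0, "tx": 0, "ty": 0, "tz": -2.0, "ax": 0, "ay": 0, "az": 0},
    {"grip": 6.0, "tx": 0, "ty": 0, "tz": 0, "ax": 0, "ay": 0, "az": 0},
    {"grip": 6.0, "tx": 0, "ty": 0, "tz": 0, "ax": 0, "ay": 0, "az": 0}
  ]
}}

```text
time: 10.97
tool_pos: [559.7, -217.7, 304.0]
tcp_rot: [179.8, 0.1, 89.7]
ft_force: [0.1, -1.0, -0.9]
finger_gap: 59.8
```

```bash
python3 - <<'E'
from h import *
from bench import *
s=sense();im=snapshot('wrist')[:,:,::-1];cv2.imwrite('pics/w10.png',im);pickle.dump(s,open('w10.pkl','wb'))
print(s['time'],s['tool_pos'],s['ft_force'],s['finger_gap'])
a=snapshot('scene')[:,:,::-1];b=snapshot('side')[:,:,::-1]
cv2.imwrite('pics/scene10.png',a);cv2.imwrite('pics/side10.png',b)
a0=cv2.imread('pics/scene0.png');b0=cv2.imread('pics/side0.png')
cv2.imwrite('pics/c10.png',np.hstack([cv2.resize(i,(0,0),fx=2.5,fy=2.5,interpolation=cv2.INTER_CUBIC) for i in (a[30:230,240:400],b[20:220,240:400])]))
# change of the neighbours' regions, start vs now
for n,p,q,(x,y,w,h) in [('small sc',a0,a,(290,118,24,62)),('jig sc',a0,a,(254,145,22,50)),('small si',b0,b,(290,112,22,62)),('jig si',b0,b,(262,148,24,50))]:
    d=cv2.phaseCorrelate(np.float32(cv2.cvtColor(p[y:y+h,x:x+w],6)),np.float32(cv2.cvtColor(q[y:y+h,x:x+w],6)));print(n,d)
E
```

```text
10.9667 [ 559.67394813 -217.73337949  304.03555281] [ 0.14828137 -0.98811571 -0.85115333] 59.752603329819934
small sc ((0.02715858062091847, 0.002129621742433585), 1.0059713187317054)
jig sc ((0.028441616904018474, 0.06910408385542866), 1.0033798281351725)
small si ((-0.06422026456957752, -0.0827780746238389), 0.9496491750081381)
jig si ((-0.05172696623312589, 0.21599390760196968), 1.118757615884145)
```

View pics/c10.png

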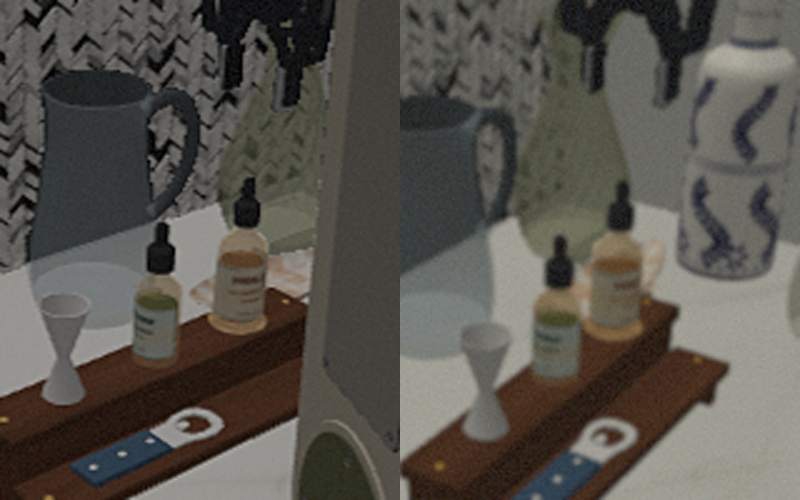

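View pics/w10.png

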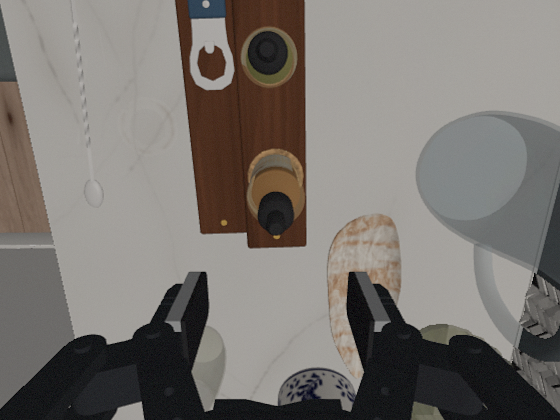

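```bash
python3 - <<'E'
from h import *
im=cv2.imread('pics/w10.png');a=cv2.imread('pics/scene10.png');b=cv2.imread('pics/side10.png')
cv2.imwrite('pics/c11.png',cv2.resize(im[140:250,220:330],(600,600),interpolation=cv2.INTER_CUBIC))
cv2.imwrite('pics/c12.png',np.hstack([cv2.resize(i,(400,560),interpolation=cv2.INTER_CUBIC) for i in (a[98:168,315:365],b[90:160,303:353])]))
E
```

```text
(no output)
```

View pics/c11.png

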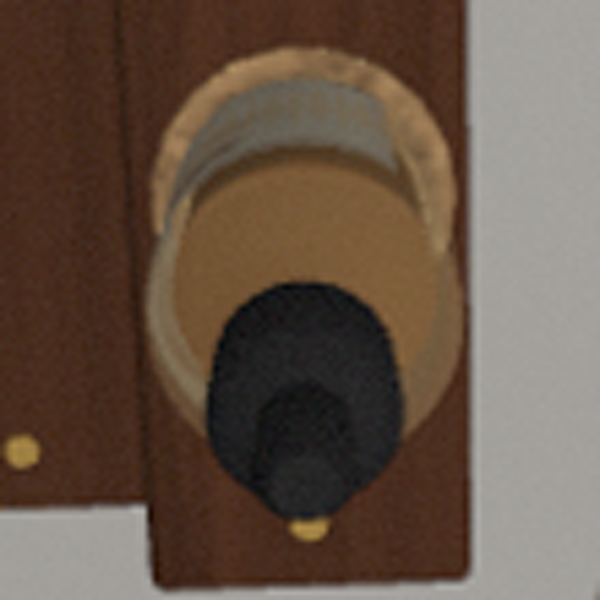

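View pics/c12.png

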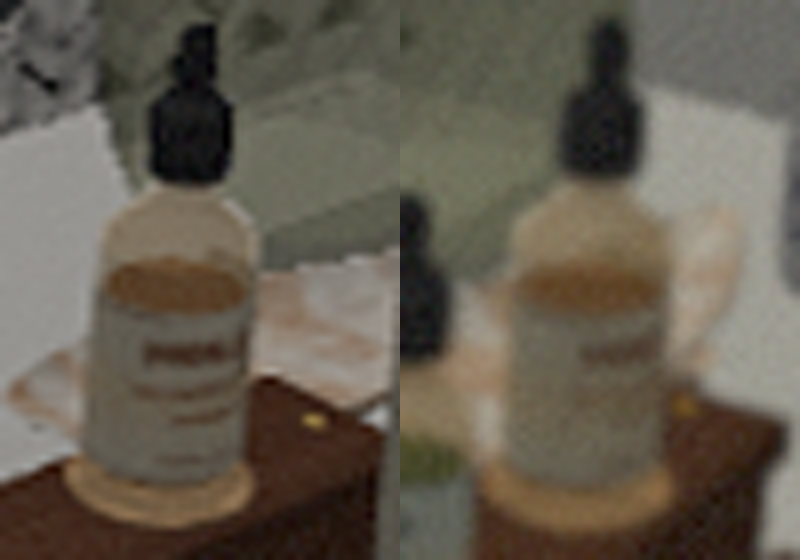

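```bash
python3 - <<'E'
from h import *
s=pickle.load(open('w10.pkl','rb'));T=wristT(s);k=110/600
P=lambda u,v,z:plane(ray('wrist',220+u*k,140+v*k,T=T),z).round(1)
print('mat far edge',P(305,45,93),'L/R',P(152,190,93),P(458,190,93))
print('foot far edge',P(302,72,93),'cap top centre',P(305,408,213),'tip',P(306,488,235))
t,e=tri(ray('scene',315+199/8,98+25/8),ray('side',303+208/8,90+22/8));print('tip',t,e)
t,e=tri(ray('scene',315+190/8,98+180/8-2),ray('side',303+199/8,90+178/8-2));print('cap bottom',t,e)
print(s['qd'].round(2))
E
```

```text
mat far edge [ 559.5 -191.8   93. ] L/R [ 531.5 -218.1   93. ] [ 587.2 -218.4   93. ]
foot far edge [ 558.9 -196.6   93. ] cap top centre [ 559.3 -217.7  213. ] tip [ 559.4 -219.6  235. ]
tip [ 556.27168292 -218.1145774   234.42968226] 0.11472734037166059
cap bottom [ 557.24166148 -220.92255434  192.12327693] 0.9754924007737394
[-0.    1.45  3.14 -0.   -0.75  0.07]
```

Bottle axis ≈(559.3, -218.5), mat centre ≈(559.4, -219) and tip at 234.4 mm (expected 235). The bottle is upright and the neighbours haven't moved, so I'm handing in.

{"op": "step_arm", "data": {
  "plan": [
    {"grip": 6.0, "tx": 0, "ty": 0, "tz": 0, "ax": 0, "ay": 0, "az": 0},
    {"grip": 6.0, "tx": 0, "ty": 0, "tz": 0, "ax": 0, "ay": 0, "az": 0},
    {"grip": 6.0, "tx": 0, "ty": 0, "tz": 0, "ax": 0, "ay": 0, "az": 0}
  ]
}}

```text
time: 11.37
tool_pos: [558.5, -217.1, 300.4]
tcp_rot: [-179.9, -0.0, 89.7]
ft_force: [0.8, -0.6, 0.8]
finger_gap: 60.1
```

```bash
python3 -c "
from bench import *
print(hand_in())"
```

```text
the job is handed in; nothing more can be done
None
```

The dropper bottle now stands upright on the cork mat, the right-hand place of the top step, and I handed the job in at about 11.4 s of the 32 s allowed. I gripped it by the cap with the jaws across the step and carried it in front of the riser. I lowered it to contact at the predicted height, with a brief 7 N reading at the wrist, then released it and raised the gripper clear.

**Last checks**
- **Centring:** bottle axis and mat centre agree within about 2 mm (15 mm allowed).
- **Height and uprightness:** the bottle's tip measured 234.4 mm (235 expected), and the axis looked vertical in three views.
- **Neighbours:** the smaller bottle and the jigger had moved less than 0.25 px in both fixed views, so they are undisturbed.
- **Arm:** the gripper was about 65 mm above the bottle's top with no contact force.

**Disagreements:** the fixed cameras read x about 2–3 mm lower than the wrist camera, and I relied on the wrist because the closed gripper agreed with it. The first two move calls were refused because fields were left out; the arm did not move.

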